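# Reassemble a crate-conveyor roller axle

### The arm

A 6-joint arm with a two-finger parallel gripper is mounted at the origin on the work surface. World frame = base frame: x ahead of the robot, y to its left, z up, the work surface at z = 0. Lengths are in m, angles in rad, forces in N, time in s.
With the tool pointing down it reaches from about 0.3 to 0.95 m from the base axis. Payload 3.1 kg.
Tool frame: the origin (TCP) lies at the very end of the fingers, on their centre line; the grasp point (between the pads) lies 19 mm behind it; z points along the fingers, y is the direction in which the jaws open and shut (so a half turn about z gives the same grasp; the last joint's range is limited). The gripper opens to 85 mm and grips with 20 to 120 N. Pads are 22 mm wide; open, the fingers measure 114 mm over their backs; the gripper's body (76 mm by 85 mm) begins 54 mm behind the grasp point. The pads swing forward as they close: fully open they stand 13 mm farther back than shut.
Start: joints at [1.052, 0.308, 1.634, -0, 1.2, -0.07], TCP at [0.271, 0.563, 0.231] pointing down, gripper open.
Joint ranges: [-3.06, 3.06], [-0.79, 1.96], [0.05, 2.63], [-1.19, 4.34], [0.05, 2.64], [-2.94, 2.94]. Speed limits (rad/s): [2.79, 2.79, 3.14, 3.14, 3.14, 3.14].

### API

Orientations are given as a rotation vector (axis times angle).
In Python, from station import telemetry, vision, job gives the robot as it stands.
- The arm moves only by the tool step_arm, never from a script. Its argument "targets" is one flat list of numbers, 7 for each row, row after row: the finger opening in mm, from 0 to 85.4, then the shift along the tool's x, y, z in mm, then the turn, a rotation vector about the tool's x, y, z in rad. A call has 1 to 20 rows; each row is the pose to reach, as a shift and turn from the pose commanded when the call began, along the tool's axes at that moment; what a row does not reach only later rows make up. A row lasts 1/10 s, in which the tool goes at most 50 mm and 8.59 degrees, less where a joint would pass 70% of its speed; a pose out of reach is approached as far as the arm can. A call with a gripper value outside its range is refused whole. The fingers move at their own pace and stop on an object; "squeeze" is the grip in N (left out, the last holds). Time passes only in rows, so rows that repeat a pose let the fingers close. It gives the time, the measured TCP pose, the force and the opening at its end, in the units of the state.
- telemetry.state(): the state, without advancing time (a new reading comes with each control period).
- vision.read_camera(name): name is "scene" or "top" or "wrist"; returns (picture, depth): 400x640x3 uint8, red, green, blue; 400x640 float32, m along the optical axis (not along the pixel's ray), 0 where there is no reading.
- vision.camera_model(name): a dict with "mtx" (3x3 intrinsics, pixels), "view" (4x4, takes a point from world to camera coordinates); the wrist camera has in their place "mount" (4x4, takes a point from camera to tool coordinates, whose origin is the TCP and whose axes are the flange's). Camera axes: x right, y up, looking along -z (the intrinsics and any distortion apply to the point x, -y, -z); pixel columns grow to the right and rows downward; lengths in m; the calibration is good to about 2 mm. A picture is of the moment at which its call begins: read the wrist's pose just before it. camera_model takes no time and is no camera call.
- job.job_done(): hands the job in, once; it reports no verdict.
The state is a dict: "time_s": time; "joints": joint angles; "qvel": joint speeds; "joint_efforts": joint torques, N m; "tool_pos": TCP position; "orientation": TCP orientation; "ft_force": force on the tool from outside, world axes, zero at the start; "wrist_torque": the same for the moment, N m; "gripper_width": finger opening in m.
Only numpy, scipy, OpenCV 4.12 (cv2) and the standard library are available. Lean on these libraries where they do the work, as an engineer would, in place of code of your own. Each camera call takes 0.05 s, during which the arm holds its last target. There are 200 camera calls.

### The job

Rebuild the conveyor roller on the bench stand: from the rack, thread the white flanged wheel, then the flanged aluminium spacer tube, then the black flanged end cap onto the horizontal axle, each flange first, and press each one home with a firm but gentle push of about 10 N so that the wheel bears on the stop collar, the spacer on the wheel and the cap on the spacer with no gaps. How far in the stop collar is set is not known beforehand, so feel for it, and never let anything on the stand take more than 30 N. Let go of everything, leave the rubber buffer on the rack and do not shift the wrench, the wooden block, the bowl or the can.

Things in the scene. Friction and masses are not known exactly. Their poses are not given: they have to be found in the camera images.
- stand: fixed grey base plate 150 x 150 x 12 mm with a dark steel upright 70 mm wide, 14 mm thick, 152 mm tall, carrying a horizontal steel axle 16 mm in diameter, chamfered over its last 5 mm. Origin: on the bench, below where the axle leaves the upright. The axle runs 126 mm from there along the stand's -y axis, its centre line 130 mm above the bench. Place and yaw vary
- backstop: aluminium block behind the upright; to it belongs the rigid dark steel stop collar, a disc 38 mm wide, 12 mm thick on the axle, on which the wheel must bear. The collar is clamped with its outer face anywhere from 12 to 28 mm in front of the upright (98 to 114 mm in from the axle's tip): not reported, so feel for it. Origin and axes are the stand's and do not tell where the collar is
- axle_tip (a point): centre of the axle's free end, 130 mm above the bench; axes as the stand's: +y points along the axle from its free end to the stop collar, z up. The parts' +y axes point roughly the same way on the rack, so they go on without being turned round
- rack: fixed parts rack, a board 50 x 330 mm, long along its y axis, with four saddles 75 mm apart (26 mm wide, 22 mm long, tops 38 mm above the bench); origin under its middle. Wheel, spacer, cap and buffer lie one on each saddle in any order, their axes along the rack's y axis, to be gripped across the diameter of their narrower part, the hub, from above
- wheel: white plastic wheel: hub 40 mm in diameter and 28 mm long, with a flange 56 mm in diameter and 6 mm thick at its +y end, bore 19 mm right through; its axis is its y axis. Origin on the axis half-way along the hub, 56 mm above the bench on the rack; flange face 20 mm from it towards +y, hub end 14 mm towards -y
- spacer: bare aluminium tube: hub 30 mm in diameter and 30 mm long, with a flange 40 mm in diameter and 4 mm thick at its +y end, bore 19 mm right through; its axis is its y axis. Origin on the axis half-way along the hub, 51 mm above the bench on the rack; flange face 19 mm from it towards +y, hub end 15 mm towards -y
- cap: black plastic end cap: hub 38 mm in diameter and 47 mm long, with a flange 48 mm in diameter and 5 mm thick at its +y end, the open end of a blind bore 19 mm wide, 48 mm deep (deeper than the axle reaches); its axis is its y axis. Origin on the axis half-way along the hub, 55 mm above the bench on the rack; flange face 28.5 mm from it towards +y, closed end 23.5 mm towards -y
- buffer: solid black rubber buffer, a cylinder 38 mm in diameter and 34 mm long with no bore, lying on the rack among the parts; it is not used
- tin: paper-labelled can 66 mm in diameter, 70 mm tall, origin under its centre; bystander
- wrench: steel wrench lying flat on the bench along the robot's side of the rack; bystander
- dish: steel bowl 100 mm across, 30 mm tall, origin under its centre; bystander
- shim_block: small bare-wood block 60 x 40 x 25 mm, origin under its centre, lying beside the stand; bystander
Things that resemble listed ones, but are neither listed nor needed, are in the scene too. Leave any yellow look-alike of the wheel alone.

How it is judged:
On the way, in this order (a step that is already met when the one before it is completed fails the run):
1. the wheel is on the axle and pressed home against the stop collar with over 3 N (x of wheel in the frame of axle_tip between -0.005 and 0.005 m and z of wheel in the frame of axle_tip between -0.007 and 0.005 m and y of wheel in the frame of axle_tip above 0.0755 m and contact force between wheel and backstop above 3 N), for 0.04 s.
2. the spacer is on the axle against the wheel, pressing the wheel on the stop collar with over 3 N (all of step 1 and x of spacer in the frame of axle_tip between -0.005 and 0.005 m and z of spacer in the frame of axle_tip between -0.007 and 0.005 m and distance between spacer and wheel below 0.0355 m), for 0.04 s.
3. the cap is on the axle against the spacer, pressing the whole stack on the stop collar with over 3 N (all of step 2 and x of cap in the frame of axle_tip between -0.005 and 0.005 m and z of cap in the frame of axle_tip between -0.007 and 0.005 m and distance between cap and spacer below 0.0465 m and distance between cap and wheel above 0.07 m and angle between the y axis of cap and the y axis of axle_tip, either way round below 0.2 rad), for 0.04 s.
At the end, for the whole second after the job is handed in: Wheel, spacer, cap at rest on the axle in that order from the stop collar outward: wheel origin over 75.5 mm in from the axle tip, wheel-spacer origins under 35.5 mm and spacer-cap under 46.5 mm apart, each within 5 mm sideways and +5/-7 mm in height of the axle, cap within 0.2 rad of its line (x of wheel in the frame of axle_tip between -0.005 and 0.005 m and z of wheel in the frame of axle_tip between -0.007 and 0.005 m and y of wheel in the frame of axle_tip above 0.0755 m and x of spacer in the frame of axle_tip between -0.005 and 0.005 m and z of spacer in the frame of axle_tip between -0.007 and 0.005 m and distance between spacer and wheel below 0.0355 m and x of cap in the frame of axle_tip between -0.005 and 0.005 m and z of cap in the frame of axle_tip between -0.007 and 0.005 m and distance between cap and spacer below 0.0465 m and distance between cap and wheel above 0.07 m and angle between the y axis of cap and the y axis of axle_tip, either way round below 0.2 rad and linear speed of each of wheel, spacer, cap below 0.02 m/s); the robot touches nothing.
It fails at once if anything presses on the stand, its axle or its stop collar with more than 30 N (contact force between any of stand, backstop and anything else above 30 N).
It fails at once if a bystander is moved more than 30 mm (distance of any of buffer, tin, wrench, dish, shim_block from where it was at the start of the episode above 0.03 m).
It also fails if it takes over 72 s, if anything falls off the work surface, if the arm or the gripper's body presses on something with over 40 N, if the wrist force passes 120 N, or if a joint passes its speed limit or range.

## Working session

There is one attempt and no reset: what is moved stays moved. The work goes in short steps, Python scripts to look and compute and a tool call to move; the robot and the scene stay as the last step left them, time stands still between calls to the robot, and variables do not carry over. Pictures are saved under pics/ and viewed, about 8 in all and at most 12, crops included, and the job is handed in when it is done.

Besides the shell and the picture viewer there is one more tool, called after "Request:" by a JSON object that holds its "op" and its "data", one argument or row to a line. step_arm: Moves the arm, as the interface text tells. Its arguments: {"type":"object","properties":{"targets":{"type":"array","items":{"type":"number"}},"squeeze":{"type":"number"}},"required":["targets"]}

```bash
mkdir -p pics; cat > h.py <<'E'
import numpy as np, cv2
from scipy.spatial.transform import Rotation as R
from station import telemetry, vision, job
np.set_printoptions(precision=4,suppress=True)
def grab(name,tag):
    s=telemetry.state(); p,d=vision.read_camera(name)
    m=vision.camera_model(name)
    if name=='wrist':
        T=np.eye(4);T[:3,:3]=R.from_rotvec(s['orientation']).as_matrix();T[:3,3]=s['tool_pos'];C=T@np.array(m['mount'])
    else: C=np.linalg.inv(np.array(m['view']))
    np.savez(f'{tag}.npz',p=p,d=d,C=C,K=np.array(m['mtx']));cv2.imwrite(f'pics/{tag}.png',p[:,:,::-1]);return s,m
class V:
    def __init__(s,tag):
        z=np.load(tag+'.npz');s.p,s.d,s.C,s.K=z['p'],z['d'],z['C'],z['K']
    def ray(s,u,v):
        x=(u-s.K[0,2])/s.K[0,0];y=(v-s.K[1,2])/s.K[1,1]
        return s.C[:3,:3]@np.array([x,-y,-1.])
    def plane(s,u,v,h):
        r=s.ray(u,v);o=s.C[:3,3];return o+r*(h-o[2])/r[2]
    def pt(s,u,v):
        return s.C[:3,3]+s.ray(u,v)*s.d[int(v),int(u)]
    def cloud(s):
        v,u=np.mgrid[:400,:640];x=(u-s.K[0,2])/s.K[0,0];y=(v-s.K[1,2])/s.K[1,1]
        c=np.stack([x,-y,-np.ones_like(x)],-1)*s.d[...,None];return c@s.C[:3,:3].T+s.C[:3,3]
    def pix(s,P):
        q=s.C[:3,:3].T@(np.asarray(P)-s.C[:3,3]);return s.K[0,0]*q[0]/-q[2]+s.K[0,2],s.K[1,1]*-q[1]/-q[2]+s.K[1,2]
E
python3 - <<'E'
from h import *
for n in['top','scene']:
    s,m=grab(n,n+'0');print(n,m,V(n+'0').C[:3,3])
print(vision.camera_model('wrist'));print(s)
a=cv2.imread('pics/top0.png');b=cv2.imread('pics/scene0.png')
E
```

```text
top {'mtx': array([[471.6158,   0.    , 312.0546],
       [  0.    , 471.6158, 200.9055],
       [  0.    ,   0.    ,   1.    ]]), 'view': array([[ 0.0026, -1.    ,  0.0045, -0.0418],
       [ 0.9839,  0.0034,  0.1789, -0.5799],
       [-0.1789,  0.0039,  0.9839, -1.0728],
       [ 0.    ,  0.    ,  0.    ,  1.    ]])} [ 0.3788 -0.0357  1.1595]
scene {'mtx': array([[482.7457,   0.    , 316.5778],
       [  0.    , 482.7457, 207.1626],
       [  0.    ,   0.    ,   1.    ]]), 'view': array([[-0.3649,  0.9309, -0.0144,  0.2436],
       [-0.6613, -0.2483,  0.7079,  0.2961],
       [ 0.6554,  0.2678,  0.7062, -1.4639],
       [ 0.    ,  0.    ,  0.    ,  1.    ]])} [1.2442 0.2388 0.8277]
{'mtx': array([[278.6104,   0.    , 314.6588],
       [  0.    , 278.6104, 197.4726],
       [  0.    ,   0.    ,   1.    ]]), 'mount': array([[-0.0008,  0.9662,  0.2576,  0.0646],
       [ 1.    ,  0.0003,  0.0019,  0.0006],
       [ 0.0018,  0.2576, -0.9662, -0.1415],
       [ 0.    ,  0.    ,  0.    ,  1.    ]])}
{'time_s': 0.05, 'joints': array([ 1.0523,  0.309 ,  1.6352, -0.    ,  1.1997, -0.0697]), 'qvel': array([ 0.0016, -0.0023, -0.0008,  0.0001, -0.0011, -0.0003]), 'joint_efforts': array([ -0.0002, -41.6711, -27.7869,  -0.0003,   0.0045,  -0.    ]), 'tool_pos': array([0.2708, 0.5624, 0.2301]), 'orientation': array([-0.6989, -3.0622,  0.0034]), 'ft_force': array([0.324 , 0.0358, 0.2794]), 'wrist_torque': array([ 0.0113, -0.0341, -0.0459]), 'gripper_width': 0.08553590542487327}
```

View pics/top0.png

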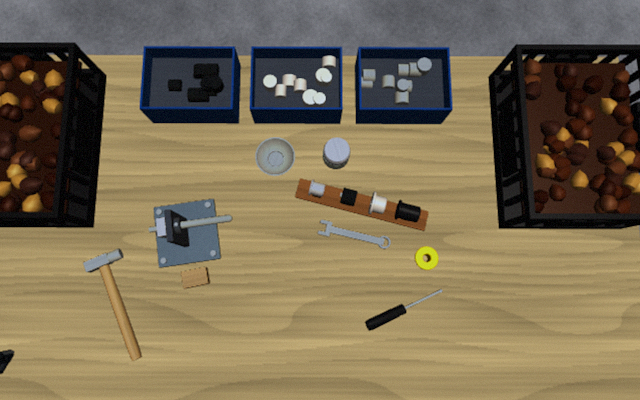

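View pics/scene0.png

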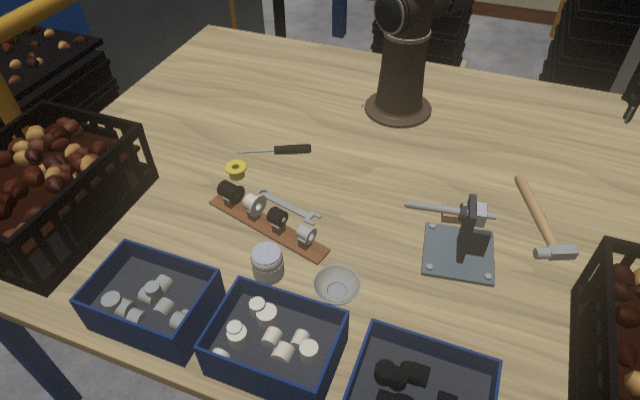

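```bash
python3 - <<'E'
from h import *
t=V('top0');s=V('scene0')
a=cv2.resize(t.p[165:245,285:440][:,:,::-1],None,fx=5,fy=5,interpolation=cv2.INTER_CUBIC)
b=cv2.resize(s.p[165:265,200:340][:,:,::-1],None,fx=5,fy=5,interpolation=cv2.INTER_CUBIC)[:200*5]
a=cv2.resize(a,(400,206));b=cv2.resize(b,(400,286));
c=cv2.resize(t.p[190:275,140:245][:,:,::-1],(390,316),interpolation=cv2.INTER_CUBIC)
im=np.zeros((500,800,3),np.uint8);im[:206,:400]=a;im[210:496,:400]=b;im[:316,405:795]=c
cv2.imwrite('pics/crop1.png',im)
for n,v in(('top',t),('scene',s)):
    P=v.cloud();ok=v.d>0
    # axle: points z .12-.142
    m=ok&(P[...,2]>.118)&(P[...,2]<.145)&(P[...,0]>.2)&(P[...,0]<.5)&(P[...,1]>.1)&(P[...,1]<.45)
    Q=P[m];print(n,'axle reg',len(Q),Q.min(0),Q.max(0))
    m2=m&(P[...,1]<np.percentile(Q[:,1],60))
    hsv=cv2.cvtColor(v.p,cv2.COLOR_RGB2HSV)
    bm=ok&(P[...,2]>.136-.006)&m
    Q=P[bm];
    ys=np.arange(.1,.45,.01)
    for y in ys:
        k=(Q[:,1]>=y)&(Q[:,1]<y+.01)
        if k.sum(): print('%.3f'%y,k.sum(),Q[k].mean(0),np.ptp(Q[k][:,0]))
    # rack
    r=ok&(P[...,2]>.005)&(P[...,2]<.1)&(P[...,0]>.35)&(P[...,0]<.65)&(P[...,1]>-.35)&(P[...,1]<.02)
    Q=P[r];print('rackpts',len(Q),np.percentile(Q[:,2],[10,50,90]))
E
```

```text
top axle reg 99 [0.4737 0.2429 0.118 ] [0.4999 0.315  0.145 ]
0.240 12 [0.4968 0.2462 0.1399] 0.005152973664070026
0.250 36 [0.4884 0.2564 0.1379] 0.02356642647077467
0.260 5 [0.4795 0.2626 0.1395] 0.025611851887374526
0.270 2 [0.4879 0.277  0.1413] 0.00010836602515823524
0.280 7 [0.487  0.2848 0.1372] 0.006196945379801366
0.290 1 [0.4857 0.291  0.1412] 0.0
0.300 8 [0.4986 0.3056 0.1345] 0.002351162541736007
0.310 5 [0.4985 0.3129 0.1347] 0.002037881668569441
rackpts 5207 [0.0056 0.0102 0.0728]
scene axle reg 27 [0.4753 0.2457 0.1312] [0.4999 0.3172 0.1442]
0.240 3 [0.4961 0.2462 0.1376] 0.006206317156324026
0.250 6 [0.4799 0.2589 0.138 ] 0.00893616706782141
0.260 5 [0.4934 0.2612 0.1404] 0.011856953406702009
0.280 1 [0.4928 0.2819 0.1442] 0.0
0.300 5 [0.4979 0.3051 0.1358] 0.003530828888716253
0.310 7 [0.4986 0.3146 0.1366] 0.004983192128953151
rackpts 4170 [0.007  0.0138 0.0717]
```

View pics/crop1.png

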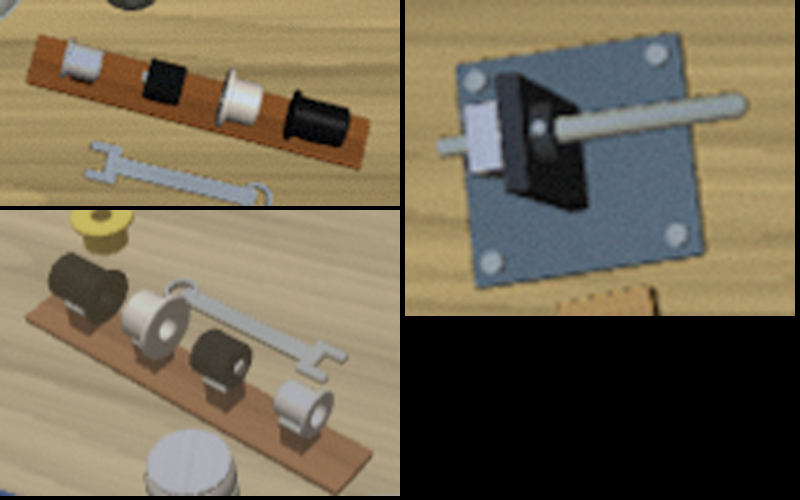

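The crop shows, from left to right in the top view: spacer (317,188), plain buffer (348,197), white wheel (378,204) and flanged black cap (408,211). All the flanges point left (+y). The yellow ring at (427,258) is the decoy. The axle tip is at about (230,218).

```bash
python3 - <<'E'
from h import *
t=V('top0');s=V('scene0')
for n,v in(('top',t),('scene',s)):
    P=v.cloud();ok=v.d>0
    m=ok&(P[...,2]>.125)&(P[...,2]<.146)&(P[...,0]>.4)&(P[...,0]<.65)&(P[...,1]>.1)&(P[...,1]<.45)
    Q=P[m]
    for y in np.arange(.1,.34,.01):
        k=(Q[:,1]>=y)&(Q[:,1]<y+.01)
        if k.sum(): print('%.3f'%y,k.sum(),np.median(Q[k],0),np.ptp(Q[k][:,0]))
    hsv=cv2.cvtColor(v.p,cv2.COLOR_RGB2HSV)
    # base plate
    # parts
    r=ok&(P[...,2]>.05)&(P[...,2]<.1)&(P[...,0]>.35)&(P[...,0]<.65)&(P[...,1]>-.35)&(P[...,1]<.04)
    nl,lab,st,ce=cv2.connectedComponentsWithStats(r.astype(np.uint8))
    for i in range(1,nl):
        if st[i,4]>15: Q=P[lab==i];print('part',ce[i],len(Q),Q.mean(0),Q[:,2].max())
    # rack board, bottom-right brown
    H,S,W=cv2.split(hsv)
    u0=(280,435,170,240) if n=='top' else (195,345,165,270)
    br=np.zeros(H.shape,np.uint8);
    sl=(slice(u0[2],u0[3]),slice(u0[0],u0[1]))
    br[sl]=((H[sl]<12)&(S[sl]>110)).astype(np.uint8)
    print(n,'brown',br.sum())
    c=np.vstack(cv2.findContours(br,0,2)[0]);box=cv2.boxPoints(cv2.minAreaRect(c))
    g=np.array([v.plane(*q,.010)[:2] for q in box]);print(box.round(),g,g.mean(0))
# silhouette of axle in top: tip & centreline, on plane z .13
v=t
hsv=cv2.cvtColor(v.p,cv2.COLOR_RGB2HSV)
print(v.plane(231,218,.13),v.plane(190,225,.13))
print(v.p[205:235:2,228].tolist())
E
```

```text
0.130 12 [0.5283 0.1379 0.1358] 0.011254549371056743
0.140 32 [0.526  0.1451 0.1372] 0.01578524594221098
0.150 32 [0.5258 0.1551 0.1372] 0.015328429219435336
0.160 33 [0.5233 0.1652 0.1385] 0.01578502636090562
0.170 32 [0.5215 0.1749 0.1372] 0.01558918571772483
0.180 35 [0.521  0.1851 0.1381] 0.015184049595054261
0.190 31 [0.5189 0.1942 0.1375] 0.01581597843373561
0.200 37 [0.5167 0.2048 0.1372] 0.015587129192388693
0.210 31 [0.5165 0.215  0.1377] 0.0148644782847146
0.220 34 [0.5145 0.2249 0.1372] 0.01604597159919141
0.230 36 [0.5133 0.2353 0.1379] 0.016738342540411066
0.240 64 [0.5082 0.2457 0.1387] 0.0349008569341297
0.250 54 [0.4931 0.257  0.1388] 0.055529620902544985
0.260 42 [0.5282 0.2643 0.1394] 0.06929430484265958
0.270 8 [0.4918 0.277  0.1455] 0.02386504043534665
0.280 18 [0.4907 0.2858 0.1451] 0.04133269073891088
0.290 7 [0.5113 0.2941 0.1443] 0.03652681443970496
0.300 26 [0.5026 0.3055 0.1354] 0.011252164288482025
0.310 15 [0.5017 0.313  0.1346] 0.0112503791341938
part [316.6398 188.0699] 186 [ 0.6088 -0.0509  0.0648] 0.07420063971063584
part [348.5084 196.0252] 238 [ 0.58
[... 1216 characters left out ...]
.1359] 0.030349417298795367
0.300 32 [0.5043 0.3047 0.1348] 0.02502873809760342
0.310 25 [0.5031 0.3138 0.1347] 0.011184960434747815
part [229.2534 190.1563] 371 [ 0.5579 -0.2596  0.0676] 0.08199109175063657
part [253.0244 202.3262] 328 [ 0.5762 -0.1886  0.0692] 0.08663871479200447
part [276.5136 215.9796] 294 [ 0.5944 -0.1222  0.0667] 0.07814482227488995
part [304.8532 232.055 ] 218 [ 0.6125 -0.0476  0.0621] 0.072486139394078
scene brown 0Traceback (most recent call last):
  File "<stdin>", line 24, in <module>
    return _nx.concatenate(arrs, 0, dtype=dtype, casting=casting)
           ~~~~~~~~~~~~~~~^^^^^^^^^^^^^^^^^^^^^^^^^^^^^^^^^^^^^^^
ValueError: need at least one array to concatenate
```

```bash
cat >> h.py <<'E'
def delta(x,y,z,ang):
    """tool-frame shift (mm) and turn from measured pose to TCP x,y,z with tool y at heading ang, z down"""
    s=telemetry.state();A=R.from_rotvec(s['orientation'])
    yv=np.array([np.cos(ang),np.sin(ang),0]);zv=np.array([0,0,-1.]);B=R.from_matrix(np.stack([np.cross(yv,zv),yv,zv],1))
    print('delta mm',A.inv().apply(np.array([x,y,z])-s['tool_pos'])*1e3,'turn',(A.inv()*B).as_rotvec(),'t',s['time_s'],'F',s['ft_force'],'w',s['gripper_width'],'pos',s['tool_pos'])
E
python3 -c "
from h import *
delta(.583,-.14,.2,-.255)"
```

```text
delta mm [-586.037  -497.349    31.1336] turn [-0.0019  0.0014  1.377 ] t 0.1 F [ 0.0107 -0.2701 -0.4633] w 0.08559324834899633 pos [0.2708 0.5624 0.2301]
```

Request:
{"op": "step_arm", "data": {
  "targets": [85, -586, -497, 31, -0.002, 0.001, 1.377, 85, -586, -497, 31, -0.002, 0.001, 1.377, 85, -586, -497, 31, -0.002, 0.001, 1.377, 85, -586, -497, 31, -0.002, 0.001, 1.377, 85, -586, -497, 31, -0.002, 0.001, 1.377, 85, -586, -497, 31, -0.002, 0.001, 1.377, 85, -586, -497, 31, -0.002, 0.001, 1.377, 85, -586, -497, 31, -0.002, 0.001, 1.377, 85, -586, -497, 31, -0.002, 0.001, 1.377, 85, -586, -497, 31, -0.002, 0.001, 1.377, 85, -586, -497, 31, -0.002, 0.001, 1.377, 85, -586, -497, 31, -0.002, 0.001, 1.377, 85, -586, -497, 31, -0.002, 0.001, 1.377, 85, -586, -497, 31, -0.002, 0.001, 1.377, 85, -586, -497, 31, -0.002, 0.001, 1.377, 85, -586, -497, 31, -0.002, 0.001, 1.377, 85, -586, -497, 31, -0.002, 0.001, 1.377, 85, -586, -497, 31, -0.002, 0.001, 1.377],
  "squeeze": 40
}}

```text
time_s: 1.9
tool_pos: [0.5826, -0.1382, 0.1995]
orientation: [-2.484, -1.918, -0.002]
ft_force: [-0.2, -0.5, -0.2]
gripper_width: 0.0854
```

```bash
python3 - <<'E'
from h import *
grab('wrist','w1');delta(.583,-.14,.2,-.255)
v=V('w1');P=v.cloud();ok=v.d>0
r=ok&(P[...,2]>.05)&(P[...,2]<.1)&(P[...,0]>.45)&(P[...,0]<.75)&(P[...,1]>-.35)&(P[...,1]<.04)
nl,lab,st,ce=cv2.connectedComponentsWithStats(r.astype(np.uint8))
for i in range(1,nl):
    if st[i,4]>40:
        Q=P[lab==i];print('part',ce[i],len(Q),Q.mean(0),Q[:,2].max())
        rr=cv2.minAreaRect(Q[:,:2].astype(np.float32)*1000);print('   rect mm',rr)
E
```

```text
delta mm [-2.346   1.0858 -0.3568] turn [-0.0014 -0.0028  0.0006] t 1.95 F [0.0182 0.4886 1.3468] w 0.08474104798410982 pos [ 0.5825 -0.1375  0.1997]
part [317.1368  93.3049] 1243 [ 0.6085 -0.0493  0.0621] 0.07040861547814731
   rect mm ((608.1358642578125, -50.53151321411133), (34.122314453125, 38.782814025878906), 75.58312225341797)
part [421.4881 118.5039] 3854 [ 0.698  -0.0966  0.0674] 0.07165753025199162
   rect mm ((699.19921875, -97.51190185546875), (62.866661071777344, 62.15241241455078), 33.016544342041016)
part [317.0553 174.8282] 1339 [ 0.5891 -0.1235  0.0682] 0.0747003217217157
   rect mm ((589.2784423828125, -123.64535522460938), (38.1660270690918, 37.62891387939453), 75.53665161132812)
part [316.7381 239.7692] 1382 [ 0.5717 -0.1892  0.0716] 0.084548156306747
   rect mm ((570.5032348632812, -194.3465576171875), (34.936912536621094, 54.688995361328125), 75.39035034179688)
part [316.5448 297.4443] 1472 [ 0.5537 -0.2576  0.0689] 0.07991213781782219
   rect mm ((552.5155029296875, -263.6170349121094), (50.539634704589844, 47.446868896484375), 76.00033569335938)
```

View pics/w1.png

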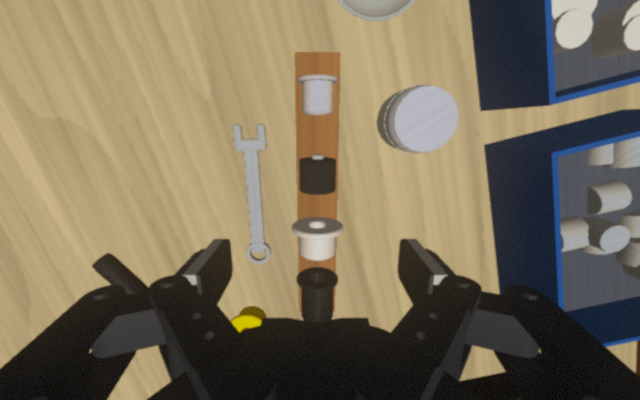

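The wrist view shows the parts along column 317: spacer (317,93), buffer (317,175), wheel (317,240) and cap (317,297), all flanges up. The wrench lies at the left with its ring at (258,252). I'm going for the wheel next.

```bash
python3 -c "
from h import *
delta(.5697,-.1977,.037,-.2535)"
```

```text
delta mm [-61.9872   2.9633 162.4762] turn [-0.0014 -0.0028 -0.0009] t 1.95 F [0.0182 0.4886 1.3468] w 0.08474104798410982 pos [ 0.5825 -0.1375  0.1997]
```

Request:
{"op": "step_arm", "data": {
  "targets": [65, -31, 1.5, 0, 0, 0, 0, 65, -62, 3, 40, -0.001, -0.003, 0, 65, -62, 3, 80, -0.001, -0.003, 0, 65, -62, 3, 120, -0.001, -0.003, 0, 65, -62, 3, 150, -0.001, -0.003, 0, 65, -62, 3, 162, -0.001, -0.003, 0, 65, -62, 3, 162, -0.001, -0.003, 0, 65, -62, 3, 162, -0.001, -0.003, 0, 34, -62, 3, 162, -0.001, -0.003, 0, 34, -62, 3, 162, -0.001, -0.003, 0, 34, -62, 3, 162, -0.001, -0.003, 0, 34, -62, 3, 162, -0.001, -0.003, 0, 34, -62, 3, 162, -0.001, -0.003, 0, 34, -62, 3, 162, -0.001, -0.003, 0],
  "squeeze": 40
}}

```text
time_s: 3.35
tool_pos: [0.5693, -0.1988, 0.0402]
orientation: [-2.485, -1.92, 0.003]
ft_force: [-6.8, 2.1, 8.2]
gripper_width: 0.0395
```

```bash
python3 -c "
from h import *
delta(.5697,-.1977,.037,-.2535)"
```

```text
delta mm [1.1922 0.0947 3.2367] turn [-0.0025  0.0007 -0.0013] t 3.35 F [-6.7671  2.1274  8.1989] w 0.03952581496463732 pos [ 0.5693 -0.1988  0.0402]
```

```bash
python3 -c "
from h import *
delta(.535,.0875,.1142,.137)"
```

```text
delta mm [ 268.3795 -105.5702  -73.892 ] turn [-0.0026  0.0002 -0.3918] t 3.35 F [-6.7671  2.1274  8.1989] w 0.03952581496463732 pos [ 0.5693 -0.1988  0.0402]
```

Request:
{"op": "step_arm", "data": {
  "targets": [34, 0, 0, -30, 0, 0, 0, 34, 0, 0, -75, 0, 0, 0, 34, 0, 0, -110, 0, 0, 0, 34, 45, -18, -110, 0, 0, -0.07, 34, 90, -35, -110, 0, 0, -0.14, 34, 135, -53, -110, 0, 0, -0.2, 34, 180, -70, -110, 0, 0, -0.26, 34, 225, -88, -100, 0, 0, -0.33, 34, 250, -99, -88, 0, 0, -0.37, 34, 268, -105.5, -77, -0.002, 0, -0.392, 34, 268, -105.5, -77, -0.002, 0, -0.392, 34, 268, -105.5, -77, -0.002, 0, -0.392, 34, 268, -105.5, -77, -0.002, 0, -0.392]
}}

```text
time_s: 4.65
tool_pos: [0.5375, 0.0858, 0.1159]
orientation: [2.062, 2.363, 0.004]
ft_force: [-0.0, 0.5, -1.5]
gripper_width: 0.0389
```

```bash
python3 - <<'E'
from h import *
grab('wrist','w2');delta(.535,.0875,.1142,.137)
v=V('w2');P=v.cloud();ok=v.d>0
m=ok&(P[...,2]>.12)&(P[...,2]<.145)&(P[...,0]>.4)&(P[...,0]<.65)&(P[...,1]>.11)&(P[...,1]<.34)
for r in range(0,400,12):
    k=np.where(m[r])[0]
    if len(k): print(r,k.min(),k.max(),np.median(P[r][k],0), P[r][k][:,2].max())
E
```

```text
delta mm [ 2.1863 -2.2449  1.6112] turn [ 0.0054  0.0026 -0.0015] t 4.7 F [ 0.6756  0.7323 -0.9532] w 0.03904571918571497 pos [0.5375 0.0856 0.1158]
0 284 322 [0.519  0.1946 0.1353] 0.13781435782610046
12 284 323 [0.5195 0.1906 0.1354] 0.1383874614608585
24 284 323 [0.52   0.1866 0.1356] 0.13789557848573242
36 285 323 [0.5207 0.1823 0.1357] 0.1376192702700792
48 285 323 [0.5211 0.1782 0.1353] 0.13738512085130433
60 286 323 [0.5219 0.1738 0.1358] 0.13768036415249196
72 286 323 [0.5225 0.1694 0.1355] 0.13789130490193788
84 287 323 [0.5232 0.165  0.1352] 0.13799609724802492
96 287 323 [0.5238 0.1606 0.1354] 0.13754054418661882
108 288 323 [0.5246 0.1559 0.1358] 0.13803688082296373
120 288 323 [0.5252 0.1512 0.1359] 0.13747675852056518
132 289 323 [0.526  0.1463 0.1357] 0.13748938352545315
144 293 319 [0.5266 0.1413 0.1345] 0.13617223668584555
216 361 369 [0.5601 0.1105 0.129 ] 0.12948996880023322
228 367 370 [0.5581 0.1101 0.1444] 0.14461656320634664
```

View pics/w2.png

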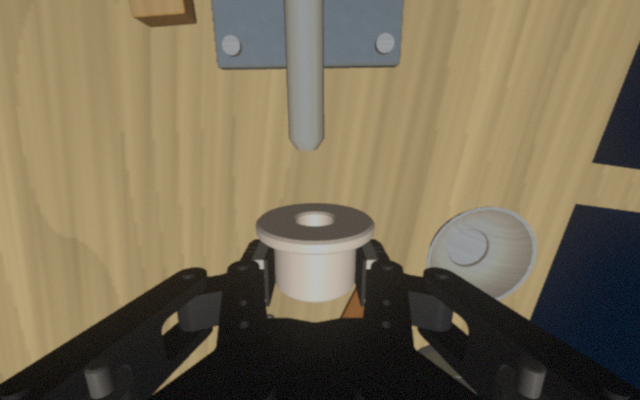

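```bash
python3 - <<'E'
from h import *
v=V('w2')
a=v.plane(303,0,.13);b=v.plane(306,132,.13);b2=v.plane(304.5,66,.13);t=v.plane(306.5,150,.13);print(a,b2,b,t)
d=(a-b)[:2];d/=np.linalg.norm(d);ang=np.arctan2(-d[0],d[1]);print('ang',ang)
w=v.plane(315.5,222,.13);print('flange mid?',w)
# wheel position in axle frame from TCP, lateral offset
s=telemetry.state();p=s['tool_pos'][:2]-b[:2];n=np.array([d[1],-d[0]]);print('lat mm',p@n*1e3,'tool lateral of wheel px vs centre')
Q=v.C[:3,3];print('cam lateral',(Q[:2]-s['tool_pos'][:2])@n*1e3)
tip=t[:2];pre=tip-d*.045
# on the axle line
pre=b[:2]+d*((pre-b[:2])@d);print('pre',pre)
delta(pre[0],pre[1],.1142,ang)
print(R.from_rotvec(s['orientation']).as_matrix())
E
```

```text
[0.5182 0.1966 0.13  ] [0.5218 0.1728 0.13  ] [0.5259 0.1461 0.13  ] [0.5271 0.1383 0.13  ]
ang 0.15043906150756314
flange mid? [0.5358 0.1046 0.13  ]
lat mm 2.452617722661504 tool lateral of wheel px vs centre
cam lateral 0.8841580645579238
pre [0.5338 0.0938]
delta mm [ 8.5701 -2.5895  1.593 ] turn [ 0.0054  0.0026 -0.0149] t 4.7 F [ 0.6756  0.7323 -0.9532] w 0.03904571918571497 pos [0.5375 0.0856 0.1158]
[[-0.1351  0.9908  0.0057]
 [ 0.9908  0.1351 -0.0018]
 [-0.0026  0.0054 -1.    ]]
```

Request:
{"op": "step_arm", "data": {
  "targets": [34, 4, -2.6, 1.6, 0.005, 0.003, -0.01, 34, 8.5, -2.6, 1.6, 0.005, 0.003, -0.01, 34, 8.5, -2.6, 1.6, 0.005, 0.003, -0.01, 34, 8.5, -2.6, 1.6, 0.005, 0.003, -0.01]
}}

```text
time_s: 5.1
tool_pos: [0.5327, 0.0947, 0.113]
orientation: [-2.051, -2.377, 0.001]
ft_force: [0.6, -0.3, -0.7]
gripper_width: 0.0392
```

```bash
python3 - <<'E'
from h import *
grab('wrist','w3');delta(.5338,.0938,.1142,.145)
v=V('w3');P=v.cloud();ok=v.d>0
m=ok&(P[...,2]>.12)&(P[...,2]<.145)&(P[...,1]>.12)&(P[...,1]<.34);m[:,:250]=0;m[:,380:]=0
C=[]
for r in range(0,180,6):
    k=np.where(m[r])[0]
    if len(k)>10: c=(k.min()+k.max())/2;C.append(v.plane(c,r,.13)[:2]);
    if r%24==0 and len(k):print(r,k.min(),k.max())
C=np.array(C);print(C[-1]);C=C[:-2]
f=np.polyfit(C[:,1],C[:,0],1);print('fit',f,np.std(C[:,0]-np.polyval(f,C[:,1]))*1e3)
s=telemetry.state();print('lat off mm (tool - axle)',(s['tool_pos'][0]-np.polyval(f,s['tool_pos'][1]))*1e3)
# flange columns
g=cv2.cvtColor(v.p,cv2.COLOR_RGB2HSV)
for r in(215,220,225,230): print(r,np.where((v.p[r].min(-1)>70)&(g[r,:,1]<40))[0][[0,-1]])
E
```

```text
delta mm [-1.0098  0.9557 -1.1621] turn [-0.0017 -0.0008  0.002 ] t 5.15 F [-0.1731  0.2436 -0.7644] w 0.038819620460544796 pos [0.5327 0.0947 0.113 ]
0 295 334
24 295 334
48 296 334
72 296 333
96 296 333
120 297 333
144 297 332
168 304 326
[0.5268 0.1398]
fit [-0.1508  0.5479] 0.08479555691584596
lat off mm (tool - axle) -0.8707675485148947
215 [300 348]
220 [298 347]
225 [304 516]
230 [258 525]
```

Request:
{"op": "step_arm", "data": {
  "targets": [34, 5, 0.9, -1.2, -0.002, -0.001, -0.004, 34, 10, 0.9, -1.2, -0.002, -0.001, -0.004, 34, 14, 0.9, -1.2, -0.002, -0.001, -0.004, 34, 18, 0.9, -1.2, -0.002, -0.001, -0.004, 34, 21, 0.9, -1.2, -0.002, -0.001, -0.004, 34, 24, 0.9, -1.2, -0.002, -0.001, -0.004, 34, 26, 0.9, -1.2, -0.002, -0.001, -0.004, 34, 28, 0.9, -1.2, -0.002, -0.001, -0.004, 34, 30, 0.9, -1.2, -0.002, -0.001, -0.004, 34, 30, 0.9, -1.2, -0.002, -0.001, -0.004]
}}

```text
time_s: 6.15
tool_pos: [0.5291, 0.1247, 0.1143]
orientation: [2.047, 2.383, 0.0]
ft_force: [-0.0, -0.5, -1.6]
gripper_width: 0.0395
```

```bash
cat >> h.py <<'E'
AX=(-.1508,.5479); ANG=.148; TIP=np.array([.527,.1383])
def axle(z):
    s=telemetry.state();d=np.array([-np.sin(ANG),np.cos(ANG)]);n=np.array([d[1],-d[0]])
    p=s['tool_pos'][:2]-TIP;l=(s['tool_pos'][0]-AX[0]*s['tool_pos'][1]-AX[1])*np.cos(ANG)
    A=R.from_rotvec(s['orientation'])
    print('TCP past tip mm %.1f lat %.1f dz %.1f'%(p@d*1e3,l*1e3,(s['tool_pos'][2]-z)*1e3),'F along %.1f lat %.1f z %.1f'%(s['ft_force'][:2]@d,s['ft_force'][:2]@n,s['ft_force'][2]),'tq',s['wrist_torque'],'t',s['time_s'],'w',s['gripper_width']*1e3)
    yv=np.array([np.cos(ANG),np.sin(ANG),0]);zv=np.array([0,0,-1.])
    print('turn',(A.inv()*R.from_matrix(np.stack([np.cross(yv,zv),yv,zv],1))).as_rotvec())
E
python3 -c "
from h import *
axle(.1142)"
```

```text
TCP past tip mm -13.8 lat 0.0 dz 0.1 F along -0.5 lat -0.1 z -1.6 tq [-0.0631 -0.0404 -0.0033] t 6.15 w 39.45574049413093
turn [0.0002 0.0001 0.0032]
```

Request:
{"op": "step_arm", "data": {
  "targets": [34, 5, 0, 0, 0, 0, 0, 34, 10, 0, 0, 0, 0, 0, 34, 15, 0, 0, 0, 0, 0, 34, 20, 0, 0, 0, 0, 0, 34, 20, 0, 0, 0, 0, 0]
}}

```text
time_s: 6.65
tool_pos: [0.526, 0.145, 0.1143]
orientation: [2.047, 2.383, 0.0]
ft_force: [0.3, 0.5, -0.4]
gripper_width: 0.0389
```

```bash
python3 -c "
from h import *
axle(.1142)"
```

```text
TCP past tip mm 6.8 lat -0.0 dz 0.1 F along 0.4 lat 0.4 z -0.4 tq [-0.0364  0.0394  0.0035] t 6.65 w 38.90548307256778
turn [ 0.0002 -0.0001  0.0038]
```

Request:
{"op": "step_arm", "data": {
  "targets": [34, 7, 0, 0, 0, 0, 0, 34, 14, 0, 0, 0, 0, 0, 34, 21, 0, 0, 0, 0, 0, 34, 28, 0, 0, 0, 0, 0, 34, 35, 0, 0, 0, 0, 0, 34, 42, 0, 0, 0, 0, 0, 34, 49, 0, 0, 0, 0, 0, 34, 54, 0, 0, 0, 0, 0, 34, 58, 0, 0, 0, 0, 0, 34, 58, 0, 0, 0, 0, 0]
}}

```text
time_s: 7.65
tool_pos: [0.5174, 0.2021, 0.1143]
orientation: [2.047, 2.383, 0.0]
ft_force: [0.3, 0.4, -0.6]
gripper_width: 0.0394
```

```bash
python3 -c "
from h import *
axle(.1142)"
```

```text
TCP past tip mm 64.6 lat -0.1 dz 0.1 F along 0.3 lat 0.4 z -0.6 tq [-0.028  -0.0242  0.0294] t 7.65 w 39.37745228286068
turn [0.0003 0.0001 0.0036]
```

Request:
{"op": "step_arm", "data": {
  "targets": [34, 4, 0, 0, 0, 0, 0, 34, 8, 0, 0, 0, 0, 0, 34, 10, 0, 0, 0, 0, 0, 34, 10, 0, 0, 0, 0, 0]
}}

```text
time_s: 8.05
tool_pos: [0.5159, 0.2118, 0.1143]
orientation: [2.047, 2.383, 0.0]
ft_force: [0.4, 0.2, 0.3]
gripper_width: 0.0394
```

Request:
{"op": "step_arm", "data": {
  "targets": [34, 1, 0, 0, 0, 0, 0, 34, 2, 0, 0, 0, 0, 0, 34, 3, 0, 0, 0, 0, 0, 34, 3, 0, 0, 0, 0, 0]
}}

```text
time_s: 8.45
tool_pos: [0.5155, 0.2145, 0.1142]
orientation: [2.047, 2.383, 0.0]
ft_force: [0.6, -1.0, -1.0]
gripper_width: 0.0394
```

Request:
{"op": "step_arm", "data": {
  "targets": [34, 1, 0, 0, 0, 0, 0, 34, 2, 0, 0, 0, 0, 0, 34, 3, 0, 0, 0, 0, 0, 34, 3, 0, 0, 0, 0, 0]
}}

```text
time_s: 8.85
tool_pos: [0.515, 0.2176, 0.1143]
orientation: [2.047, 2.383, 0.0]
ft_force: [0.4, -0.6, -0.4]
gripper_width: 0.0391
```

Request:
{"op": "step_arm", "data": {
  "targets": [34, 1, 0, 0, 0, 0, 0, 34, 2, 0, 0, 0, 0, 0, 34, 3, 0, 0, 0, 0, 0, 34, 3, 0, 0, 0, 0, 0]
}}

```text
time_s: 9.25
tool_pos: [0.5145, 0.2206, 0.1143]
orientation: [2.047, 2.383, 0.0]
ft_force: [-0.3, 0.1, -0.9]
gripper_width: 0.0391
```

Request:
{"op": "step_arm", "data": {
  "targets": [34, 1, 0, 0, 0, 0, 0, 34, 2, 0, 0, 0, 0, 0, 34, 3, 0, 0, 0, 0, 0, 34, 3, 0, 0, 0, 0, 0]
}}

```text
time_s: 9.65
tool_pos: [0.5141, 0.2235, 0.1142]
orientation: [2.047, 2.383, 0.0]
ft_force: [-0.0, -0.4, -0.7]
gripper_width: 0.0389
```

Request:
{"op": "step_arm", "data": {
  "targets": [34, 1, 0, 0, 0, 0, 0, 34, 2, 0, 0, 0, 0, 0, 34, 3, 0, 0, 0, 0, 0, 34, 3, 0, 0, 0, 0, 0]
}}

```text
time_s: 10.05
tool_pos: [0.5137, 0.2265, 0.1143]
orientation: [2.047, 2.383, 0.0]
ft_force: [-0.7, -0.1, -0.9]
gripper_width: 0.039
```

Request:
{"op": "step_arm", "data": {
  "targets": [34, 1, 0, 0, 0, 0, 0, 34, 2, 0, 0, 0, 0, 0, 34, 3, 0, 0, 0, 0, 0, 34, 3, 0, 0, 0, 0, 0]
}}

```text
time_s: 10.45
tool_pos: [0.5135, 0.2273, 0.1142]
orientation: [2.045, 2.382, -0.004]
ft_force: [1.1, -6.9, 0.6]
gripper_width: 0.0394
```

Contact at about 7 N. One more millimetre should bring it to about 10 N.

Request:
{"op": "step_arm", "data": {
  "targets": [34, 1, 0, 0, 0, 0, 0, 34, 1, 0, 0, 0, 0, 0]
}}

```text
time_s: 10.65
tool_pos: [0.5135, 0.2274, 0.1142]
orientation: [2.044, 2.381, -0.006]
ft_force: [0.9, -9.2, 0.3]
gripper_width: 0.0396
```

```bash
python3 -c "
from h import *
axle(.1142)"
```

```text
TCP past tip mm 90.1 lat -0.1 dz 0.0 F along -9.2 lat -0.5 z 0.3 tq [-1.3444 -0.2113 -0.0578] t 10.65 w 39.64723626858203
turn [-0.0005  0.0056  0.0042]
```

Request:
{"op": "step_arm", "data": {
  "targets": [34, -1.5, 0, 0, 0, 0, 0, 34, -2.5, 0, 0, 0, 0, 0, 85, -2.5, 0, 0, 0, 0, 0, 85, -2.5, 0, 0, 0, 0, 0, 85, -2.5, 0, 0, 0, 0, 0, 85, -2.5, 0, 0, 0, 0, 0, 85, -2.5, 0, 0, 0, 0, 0, 85, -2.5, 0, -20, 0, 0, 0, 85, -2.5, 0, -50, 0, 0, 0, 85, -2.5, 0, -90, 0, 0, 0, 85, -2.5, 0, -90, 0, 0, 0]
}}

```text
time_s: 11.75
tool_pos: [0.5178, 0.2296, 0.2108]
orientation: [2.043, 2.378, 0.017]
ft_force: [1.1, -0.1, -0.2]
gripper_width: 0.085
```

```bash
python3 - <<'E'
from h import *
grab('wrist','w4');delta(.6073,-.0535,.14,-.2535)
v=V('w4');P=v.cloud();ok=v.d>0
d=np.array([-np.sin(ANG),np.cos(ANG)])
m=ok&(P[...,2]>.10)&(P[...,2]<.17)&(P[...,1]>.19)&(P[...,1]<.27)&(abs(P[...,0]-.512)<.05)&(v.p.min(-1)>120)
Q=P[m];a=(Q[:,:2]-TIP)@d*1e3;print('wheel along',np.percentile(a,[2,50,98]),'z',Q[:,2].max(),'t')
E
```

```text
delta mm [-293.0401   47.0896   68.0649] turn [ 0.0077 -0.0031  0.4046] t 11.8 F [ 0.2712  0.0072 -0.2038] w 0.0849277630911495 pos [0.5161 0.2289 0.2081]
wheel along [ 55.6086  92.9352 117.8432] z 0.15707307799148248 t
```

View pics/w4.png

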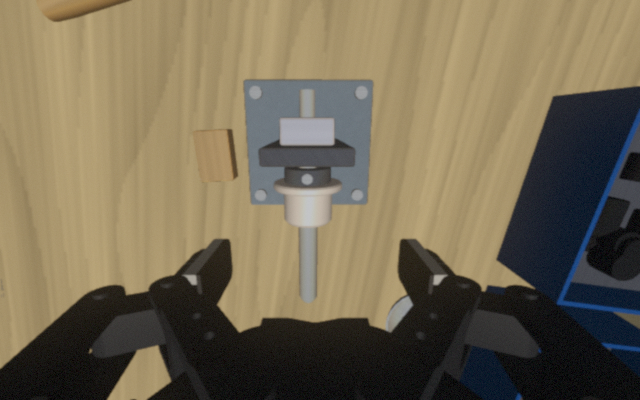

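The wheel is on the axle with its flange at (308,185), against the dark collar at (308,175), and no gap shows. Next is the spacer.

Request:
{"op": "step_arm", "data": {
  "targets": [85, -50, 8, 0, 0, 0, 0.07, 85, -98, 16, 0, 0, 0, 0.14, 85, -146, 24, 0, 0, 0, 0.2, 85, -195, 32, 10, 0, 0, 0.27, 85, -244, 40, 25, 0, 0, 0.34, 65, -293, 47, 45, 0.006, -0.003, 0.405, 65, -293, 47, 68, 0.006, -0.003, 0.405, 65, -293, 47, 68, 0.006, -0.003, 0.405, 65, -293, 47, 68, 0.006, -0.003, 0.405]
}}

```text
time_s: 12.7
tool_pos: [0.6024, -0.0542, 0.1347]
orientation: [-2.481, -1.919, 0.014]
ft_force: [0.0, 0.1, -0.3]
gripper_width: 0.065
```

```bash
python3 - <<'E'
from h import *
grab('wrist','w5');delta(.6073,-.0535,.0345,-.2535)
v=V('w5');P=v.cloud();ok=v.d>0
r=ok&(P[...,2]>.05)&(P[...,2]<.1)&(P[...,0]>.54)&(P[...,0]<.67)&(P[...,1]>-.09)&(P[...,1]<.04)
nl,lab,st,ce=cv2.connectedComponentsWithStats(r.astype(np.uint8))
for i in range(1,nl):
    if st[i,4]>100: Q=P[lab==i];print(ce[i],len(Q),cv2.minAreaRect(Q[:,:2].astype(np.float32)*1000))
E
```

```text
delta mm [  1.7134   4.241  101.5244] turn [-0.0063  0.0039  0.0003] t 12.75 F [1.3294 0.3148 0.8882] w 0.06514442799896251 pos [ 0.6035 -0.0539  0.1361]
[320.6902 197.4745] 1530 ((608.3207397460938, -50.281524658203125), (34.41759490966797, 39.31930923461914), 75.03423309326172)
```

Request:
{"op": "step_arm", "data": {
  "targets": [65, 1, 3, 40, -0.003, 0.002, 0, 65, 1, 3, 70, -0.003, 0.002, 0, 65, 1, 3, 80, -0.003, 0.002, 0, 65, 1, 3, 80, -0.003, 0.002, 0, 65, 1, 3, 80, -0.003, 0.002, 0]
}}

```text
time_s: 13.25
tool_pos: [0.6081, -0.0543, 0.0581]
orientation: [2.482, 1.922, -0.001]
ft_force: [-0.5, -0.6, -0.1]
gripper_width: 0.0646
```

```bash
python3 -c "
from h import *
delta(.6076,-.0532,.0345,-.2535)"
```

```text
delta mm [ 0.9597 -0.7699 23.5977] turn [0.0009 0.0018 0.0006] t 13.25 F [-0.4979 -0.5971 -0.1488] w 0.06461020243265128 pos [ 0.6081 -0.0543  0.0581]
```

Request:
{"op": "step_arm", "data": {
  "targets": [65, 0.5, -0.5, 10, 0, 0.001, 0, 65, 0.5, -0.5, 20, 0, 0.001, 0, 65, 0.5, -0.5, 23, 0, 0.001, 0, 65, 0.5, -0.5, 23, 0, 0.001, 0, 24, 0.5, -0.5, 23, 0, 0.001, 0, 24, 0.5, -0.5, 23, 0, 0.001, 0, 24, 0.5, -0.5, 23, 0, 0.001, 0, 24, 0.5, -0.5, 23, 0, 0.001, 0, 24, 0.5, -0.5, 23, 0, 0.001, 0, 24, 0.5, -0.5, 23, 0, 0.001, 0, 24, 0.5, -0.5, 23, 0, 0.001, 0]
}}

```text
time_s: 14.35
tool_pos: [0.6069, -0.0544, 0.0338]
orientation: [2.485, 1.922, -0.002]
ft_force: [1.1, -0.8, 2.2]
gripper_width: 0.0289
```

```bash
python3 -c "
from h import *
ANG=.148
delta(.534,.0915,.130,ANG)"
```

```text
delta mm [ 122.7735 -107.2929  -96.2986] turn [-0.0008  0.001  -0.402 ] t 14.35 F [ 1.0505 -0.8402  2.2231] w 0.02890788795702485 pos [ 0.6069 -0.0544  0.0338]
```

Request:
{"op": "step_arm", "data": {
  "targets": [24, 0, 0, -30, 0, 0, 0, 24, 0, 0, -75, 0, 0, 0, 24, 0, 0, -105, 0, 0, 0, 24, 30, -26, -105, 0, 0, -0.1, 24, 60, -52, -105, 0, 0, -0.2, 24, 92, -80, -100, 0, 0, -0.3, 24, 122.5, -107, -85, 0, 0, -0.402, 24, 122.5, -107, -79, 0, 0.001, -0.402, 24, 122.5, -107, -79, 0, 0.001, -0.402, 24, 122.5, -107, -79, 0, 0.001, -0.402, 24, 122.5, -107, -79, 0, 0.001, -0.402, 24, 122.5, -107, -79, 0, 0.001, -0.402]
}}

```text
time_s: 15.55
tool_pos: [0.5347, 0.0904, 0.1129]
orientation: [-2.053, -2.377, 0.001]
ft_force: [-0.2, -1.5, -0.5]
gripper_width: 0.0293
```

```bash
python3 -c "
from h import *
axle(.1128);grab('wrist','w6')"
```

```text
TCP past tip mm -48.6 lat 0.4 dz 0.1 F along -1.4 lat -0.4 z -0.5 tq [-0.024  -0.0152  0.0485] t 15.55 w 29.346791117772735
turn [-0.0009 -0.0005 -0.0019]
```

View pics/w6.png

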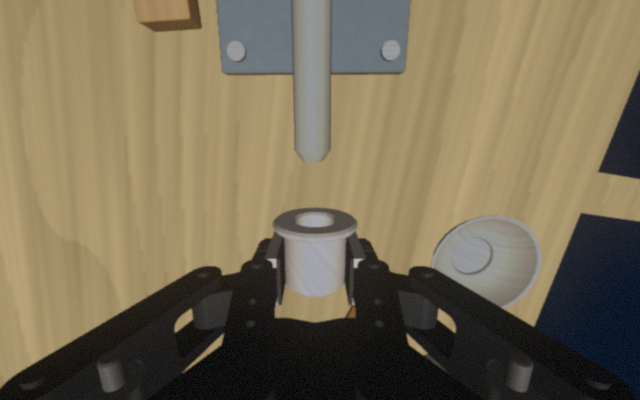

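The spacer is held straight at (315,250) with the axle tip at (313,161) in line. I'm inserting it.

Request:
{"op": "step_arm", "data": {
  "targets": [24, 6, -0.4, 0, -0.001, 0, -0.002, 24, 12, -0.4, 0, -0.001, 0, -0.002, 24, 18, -0.4, 0, -0.001, 0, -0.002, 24, 22, -0.4, 0, -0.001, 0, -0.002, 24, 26, -0.4, 0, -0.001, 0, -0.002, 24, 29, -0.4, 0, -0.001, 0, -0.002, 24, 32, -0.4, 0, -0.001, 0, -0.002, 24, 35, -0.4, 0, -0.001, 0, -0.002, 24, 36, -0.4, 0, -0.001, 0, -0.002, 24, 36, -0.4, 0, -0.001, 0, -0.002]
}}

```text
time_s: 16.6
tool_pos: [0.5279, 0.127, 0.1124]
orientation: [-2.048, -2.381, 0.001]
ft_force: [0.4, 0.1, -1.1]
gripper_width: 0.0289
```

```bash
python3 -c "
from h import *
axle(.1128)"
```

```text
TCP past tip mm -11.4 lat -0.8 dz -0.4 F along 0.1 lat 0.4 z -1.1 tq [0.0287 0.0024 0.0163] t 16.6 w 28.90464386391949
turn [-0.0011 -0.0007  0.0022]
```

Request:
{"op": "step_arm", "data": {
  "targets": [24, 4, 0.7, -0.4, -0.001, -0.001, 0.002, 24, 10, 0.7, -0.4, -0.001, -0.001, 0.002, 24, 17, 0.7, -0.4, -0.001, -0.001, 0.002, 24, 24, 0.7, -0.4, -0.001, -0.001, 0.002, 24, 31, 0.7, -0.4, -0.001, -0.001, 0.002, 24, 38, 0.7, -0.4, -0.001, -0.001, 0.002, 24, 45, 0.7, -0.4, -0.001, -0.001, 0.002, 24, 52, 0.7, -0.4, -0.001, -0.001, 0.002, 24, 57, 0.7, -0.4, -0.001, -0.001, 0.002, 24, 59, 0.7, -0.4, -0.001, -0.001, 0.002, 24, 59, 0.7, -0.4, -0.001, -0.001, 0.002]
}}

```text
time_s: 17.7
tool_pos: [0.5198, 0.1856, 0.1128]
orientation: [2.05, 2.38, -0.0]
ft_force: [0.1, 0.4, -1.1]
gripper_width: 0.0291
```

```bash
python3 -c "
from h import *
axle(.1128)"
```

```text
TCP past tip mm 47.8 lat -0.1 dz 0.0 F along 0.4 lat 0.1 z -1.1 tq [-0.0585  0.0255  0.0127] t 17.7 w 29.095196218001394
turn [-0.0001  0.0004  0.0005]
```

Request:
{"op": "step_arm", "data": {
  "targets": [24, 2, 0, 0, 0, 0, 0, 24, 4, 0, 0, 0, 0, 0, 24, 6, 0, 0, 0, 0, 0, 24, 6, 0, 0, 0, 0, 0]
}}

```text
time_s: 18.1
tool_pos: [0.5189, 0.1914, 0.1128]
orientation: [2.051, 2.38, -0.0]
ft_force: [-0.7, 0.2, -0.0]
gripper_width: 0.0293
```

Request:
{"op": "step_arm", "data": {
  "targets": [24, 1, 0, 0, 0, 0, 0, 24, 2, 0, 0, 0, 0, 0, 24, 3, 0, 0, 0, 0, 0, 24, 3, 0, 0, 0, 0, 0]
}}

```text
time_s: 18.5
tool_pos: [0.5186, 0.1937, 0.1128]
orientation: [2.05, 2.379, -0.001]
ft_force: [0.5, -1.4, -0.0]
gripper_width: 0.0293
```

Request:
{"op": "step_arm", "data": {
  "targets": [24, 1, 0, 0, 0, 0, 0, 24, 2, 0, 0, 0, 0, 0, 24, 2, 0, 0, 0, 0, 0]
}}

```text
time_s: 18.8
tool_pos: [0.5187, 0.1938, 0.1128]
orientation: [2.047, 2.379, -0.005]
ft_force: [1.3, -8.6, 0.0]
gripper_width: 0.0291
```

Request:
{"op": "step_arm", "data": {
  "targets": [24, 0.6, 0, 0, 0, 0, 0, 24, 0.6, 0, 0, 0, 0, 0]
}}

```text
time_s: 19.0
tool_pos: [0.5187, 0.1938, 0.1128]
orientation: [2.046, 2.378, -0.006]
ft_force: [1.6, -10.0, -0.1]
gripper_width: 0.0291
```

Request:
{"op": "step_arm", "data": {
  "targets": [24, -1.5, 0, 0, 0, 0, 0, 24, -2.5, 0, 0, 0, 0, 0, 85, -2.5, 0, 0, 0, 0, 0, 85, -2.5, 0, 0, 0, 0, 0, 85, -2.5, 0, 0, 0, 0, 0, 85, -2.5, 0, 0, 0, 0, 0, 85, -2.5, 0, 0, 0, 0, 0, 85, -2.5, 0, -20, 0, 0, 0, 85, -2.5, 0, -50, 0, 0, 0, 85, -2.5, 0, -90, 0, 0, 0, 85, -2.5, 0, -90, 0, 0, 0, 85, -2.5, 0, -90, 0, 0, 0, 85, -2.5, 0, -90, 0, 0, 0]
}}

```text
time_s: 20.3
tool_pos: [0.5174, 0.1941, 0.2016]
orientation: [-2.05, -2.379, 0.003]
ft_force: [1.0, -0.9, 1.0]
gripper_width: 0.0848
```

```bash
python3 -c "
from h import *
grab('wrist','w7');delta(.5520,-.2655,.14,-.2535)"
```

```text
delta mm [-459.5643  -33.0891   61.5277] turn [-0.0032  0.0014  0.4016] t 20.35 F [-0.0828  0.6279 -1.5646] w 0.08527379930346897 pos [0.5171 0.194  0.2011]
```

View pics/w7.png

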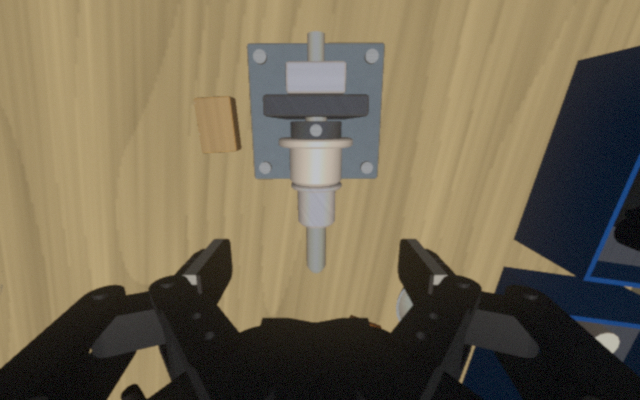

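The spacer at (316,200) is butted against the wheel hub at (316,160), with no gaps and the axle clear. Next is the cap.

Request:
{"op": "step_arm", "data": {
  "targets": [85, -48, -3, 0, 0, 0, 0.04, 85, -97, -7, 0, 0, 0, 0.09, 85, -146, -10, 0, 0, 0, 0.13, 85, -195, -14, 0, 0, 0, 0.17, 85, -244, -17, 0, 0, 0, 0.21, 85, -293, -21, 10, 0, 0, 0.26, 75, -342, -25, 20, 0, 0, 0.3, 65, -391, -28, 30, 0, 0, 0.34, 65, -440, -32, 45, -0.003, 0.001, 0.39, 65, -460, -33, 61, -0.003, 0.001, 0.402, 65, -460, -33, 61, -0.003, 0.001, 0.402, 65, -460, -33, 61, -0.003, 0.001, 0.402, 65, -460, -33, 61, -0.003, 0.001, 0.402]
}}

```text
time_s: 21.65
tool_pos: [0.5534, -0.2642, 0.1416]
orientation: [-2.484, -1.923, -0.004]
ft_force: [0.6, -0.9, 0.3]
gripper_width: 0.0648
```

```bash
python3 - <<'E'
from h import *
grab('wrist','w8');delta(.5515,-.267,.0375,-.2535)
v=V('w8');P=v.cloud();ok=v.d>0
r=ok&(P[...,2]>.05)&(P[...,2]<.1)&(P[...,0]>.50)&(P[...,0]<.61)&(P[...,1]>-.32)&(P[...,1]<-.2)
nl,lab,st,ce=cv2.connectedComponentsWithStats(r.astype(np.uint8))
for i in range(1,nl):
    if st[i,4]>100: Q=P[lab==i];print(ce[i],len(Q),cv2.minAreaRect(Q[:,:2].astype(np.float32)*1000))
print('yellow',V('top0').plane(427,258,.02))
E
```

```text
delta mm [ -3.5069  -1.8019 104.5942] turn [ 0.0026 -0.0017  0.0011] t 21.7 F [0.5141 0.2913 1.2528] w 0.06449050344642902 pos [ 0.5538 -0.2642  0.1421]
[312.7852 204.8776] 2900 ((551.9698486328125, -265.28375244140625), (52.511756896972656, 46.95348358154297), 75.53556823730469)
yellow [ 0.4473 -0.3171  0.02  ]
```

Request:
{"op": "step_arm", "data": {
  "targets": [65, -4, -1.5, 40, 0.001, -0.001, 0, 65, -4, -1.5, 75, 0.001, -0.001, 0, 65, -4, -1.5, 90, 0.001, -0.001, 0, 65, -4, -1.5, 90, 0.001, -0.001, 0, 65, -4, -1.5, 90, 0.001, -0.001, 0]
}}

```text
time_s: 22.2
tool_pos: [0.5525, -0.2688, 0.0531]
orientation: [2.482, 1.922, 0.003]
ft_force: [0.1, -0.3, 0.5]
gripper_width: 0.0651
```

```bash
python3 -c "
from h import *
delta(.5513,-.268,.0375,-.2535)"
```

```text
delta mm [ 0.456  -1.4421 15.6121] turn [0.0034 0.0001 0.0005] t 22.2 F [ 0.141  -0.2858  0.4614] w 0.065081528980823 pos [ 0.5525 -0.2688  0.0531]
```

Request:
{"op": "step_arm", "data": {
  "targets": [65, 0.5, -1, 8, 0.002, 0, 0, 65, 0.5, -1, 15, 0.002, 0, 0, 65, 0.5, -1, 15, 0.002, 0, 0, 32, 0.5, -1, 15, 0.002, 0, 0, 32, 0.5, -1, 15, 0.002, 0, 0, 32, 0.5, -1, 15, 0.002, 0, 0, 32, 0.5, -1, 15, 0.002, 0, 0, 32, 0.5, -1, 15, 0.002, 0, 0, 32, 0.5, -1, 15, 0.002, 0, 0, 32, 0.5, -1, 15, 0.002, 0, 0]
}}

```text
time_s: 23.2
tool_pos: [0.551, -0.2685, 0.0374]
orientation: [2.484, 1.922, 0.0]
ft_force: [0.3, -1.4, 3.4]
gripper_width: 0.0373
```

```bash
python3 -c "
from h import *
p=TIP+np.array([-.1475,.989])*-.058
delta(p[0],p[1],.13-.055+telemetry.state()['tool_pos'][2],.148)"
```

```text
delta mm [ 334.3776 -102.7574  -75.0944] turn [ 0.0006  0.0002 -0.402 ] t 23.2 F [ 0.2921 -1.3561  3.4482] w 0.03727886239407107 pos [ 0.551  -0.2685  0.0374]
```

Request:
{"op": "step_arm", "data": {
  "targets": [32, 0, 0, -30, 0, 0, 0, 32, 0, 0, -75, 0, 0, 0, 32, 0, 0, -105, 0, 0, 0, 32, 45, -14, -105, 0, 0, -0.05, 32, 90, -28, -105, 0, 0, -0.11, 32, 135, -42, -105, 0, 0, -0.16, 32, 180, -56, -105, 0, 0, -0.22, 32, 225, -70, -105, 0, 0, -0.27, 32, 270, -84, -100, 0, 0, -0.32, 32, 310, -96, -88, 0, 0, -0.37, 32, 334, -102.5, -76, 0, 0, -0.402, 32, 334, -102.5, -76, 0, 0, -0.402, 32, 334, -102.5, -76, 0, 0, -0.402, 32, 334, -102.5, -76, 0, 0, -0.402, 32, 334, -102.5, -76, 0, 0, -0.402]
}}

```text
time_s: 24.7
tool_pos: [0.536, 0.0796, 0.1135]
orientation: [2.053, 2.377, 0.001]
ft_force: [0.7, -0.1, 0.2]
gripper_width: 0.0374
```

```bash
python3 -c "
from h import *
axle(.1124)
grab('wrist','w9')"
```

```text
TCP past tip mm -59.4 lat 0.1 dz 1.1 F along -0.2 lat 0.6 z 0.2 tq [-0.0235  0.0012 -0.0249] t 24.7 w 37.40891243435256
turn [ 0.0008 -0.     -0.0019]
```

View pics/w9.png

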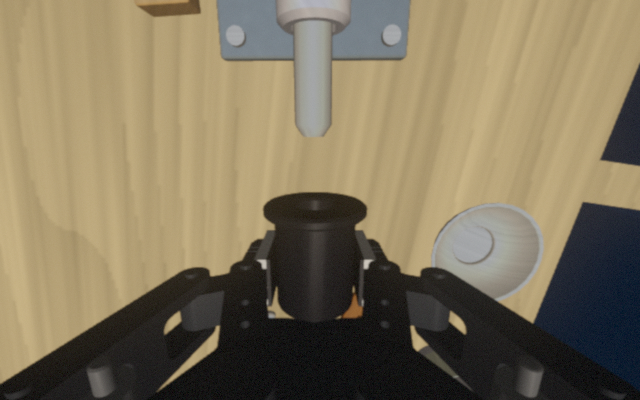

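The cap is held straight at (315,250) with its bore facing the axle tip at (313,136). I'm inserting it.

Request:
{"op": "step_arm", "data": {
  "targets": [32, 6, 0, 0.9, 0, 0, -0.001, 32, 12, 0, 0.9, 0, 0, -0.001, 32, 18, 0, 0.9, 0, 0, -0.001, 32, 23, 0, 0.9, 0, 0, -0.001, 32, 27, 0, 0.9, 0, 0, -0.001, 32, 30, 0, 0.9, 0, 0, -0.001, 32, 33, 0, 0.9, 0, 0, -0.001, 32, 36, 0, 0.9, 0, 0, -0.001, 32, 38, 0, 0.9, 0, 0, -0.001, 32, 38, 0, 0.9, 0, 0, -0.001]
}}

```text
time_s: 25.75
tool_pos: [0.5297, 0.1185, 0.1122]
orientation: [-2.049, -2.381, -0.0]
ft_force: [0.3, -0.1, -1.2]
gripper_width: 0.0373
```

```bash
python3 -c "
from h import *
axle(.1124)"
```

```text
TCP past tip mm -19.9 lat -0.3 dz -0.2 F along -0.1 lat 0.3 z -1.2 tq [ 0.0025 -0.0061  0.0203] t 25.75 w 37.31178782669658
turn [-0.0002 -0.0003  0.0013]
```

Advance to about 4 mm short of the expected contact.

Request:
{"op": "step_arm", "data": {
  "targets": [32, 5, 0.3, -0.2, 0, 0, 0.001, 32, 10, 0.3, -0.2, 0, 0, 0.001, 32, 15, 0.3, -0.2, 0, 0, 0.001, 32, 20, 0.3, -0.2, 0, 0, 0.001, 32, 25, 0.3, -0.2, 0, 0, 0.001, 32, 27, 0.3, -0.2, 0, 0, 0.001, 32, 27, 0.3, -0.2, 0, 0, 0.001]
}}

```text
time_s: 26.45
tool_pos: [0.526, 0.1455, 0.1124]
orientation: [-2.05, -2.38, -0.0]
ft_force: [-0.9, -0.4, -0.4]
gripper_width: 0.0369
```

Request:
{"op": "step_arm", "data": {
  "targets": [32, 1, 0, 0, 0, 0, 0, 32, 2, 0, 0, 0, 0, 0, 32, 3, 0, 0, 0, 0, 0, 32, 3, 0, 0, 0, 0, 0]
}}

```text
time_s: 26.85
tool_pos: [0.5256, 0.1481, 0.1124]
orientation: [-2.051, -2.379, -0.0]
ft_force: [-0.5, -0.3, -0.6]
gripper_width: 0.0371
```

Request:
{"op": "step_arm", "data": {
  "targets": [32, 1, 0, 0, 0, 0, 0, 32, 2, 0, 0, 0, 0, 0, 32, 3, 0, 0, 0, 0, 0, 32, 3, 0, 0, 0, 0, 0]
}}

```text
time_s: 27.25
tool_pos: [0.5252, 0.1511, 0.1124]
orientation: [-2.051, -2.379, -0.0]
ft_force: [0.1, 0.1, 0.2]
gripper_width: 0.0372
```

Request:
{"op": "step_arm", "data": {
  "targets": [32, 1, 0, 0, 0, 0, 0, 32, 2, 0, 0, 0, 0, 0, 32, 2, 0, 0, 0, 0, 0]
}}

```text
time_s: 27.55
tool_pos: [0.5251, 0.1522, 0.1124]
orientation: [2.05, 2.38, -0.001]
ft_force: [1.1, -3.1, 0.3]
gripper_width: 0.0372
```

Request:
{"op": "step_arm", "data": {
  "targets": [32, 1, 0, 0, 0, 0, 0, 32, 1.8, 0, 0, 0, 0, 0, 32, 1.8, 0, 0, 0, 0, 0]
}}

```text
time_s: 27.85
tool_pos: [0.5251, 0.1523, 0.1124]
orientation: [2.047, 2.379, -0.005]
ft_force: [1.2, -8.7, 1.1]
gripper_width: 0.0371
```

```bash
python3 -c "
from h import *
axle(.1124)"
```

```text
TCP past tip mm 14.1 lat 0.2 dz 0.0 F along -8.8 lat -0.1 z 1.1 tq [-1.2517 -0.2275  0.0503] t 27.85 w 37.10181192024289
turn [-0.0001  0.0043  0.0015]
```

Add a touch to reach about 10 N, then unload, release and rise.

Request:
{"op": "step_arm", "data": {
  "targets": [32, 0.6, 0, 0, 0, 0, 0, 32, 0.6, 0, 0, 0, 0, 0]
}}

```text
time_s: 28.05
tool_pos: [0.5252, 0.1523, 0.1124]
orientation: [2.047, 2.378, -0.006]
ft_force: [2.6, -11.0, 1.5]
gripper_width: 0.0375
```

Request:
{"op": "step_arm", "data": {
  "targets": [32, -1.5, 0, 0, 0, 0, 0, 32, -2.5, 0, 0, 0, 0, 0, 85, -2.5, 0, 0, 0, 0, 0, 85, -2.5, 0, 0, 0, 0, 0, 85, -2.5, 0, 0, 0, 0, 0, 85, -2.5, 0, 0, 0, 0, 0, 85, -2.5, 0, 0, 0, 0, 0, 85, -2.5, 0, -20, 0, 0, 0, 85, -2.5, 0, -50, 0, 0, 0, 85, -2.5, 0, -100, 0, 0, 0, 85, -2.5, 0, -120, 0, 0, 0, 85, -2.5, 0, -120, 0, 0, 0, 85, -2.5, 0, -120, 0, 0, 0, 85, -2.5, 0, -120, 0, 0, 0]
}}

```text
time_s: 29.45
tool_pos: [0.5234, 0.1526, 0.2303]
orientation: [-2.049, -2.378, 0.005]
ft_force: [-0.1, 0.4, -0.0]
gripper_width: 0.0852
```

```bash
python3 - <<'E'
from h import *
grab('wrist','w10');grab('top','top1');s=telemetry.state();print(s['time_s'],s['tool_pos'],s['gripper_width'],s['qvel'])
a,b=V('top0'),V('top1')
d=np.abs(a.p.astype(int)-b.p).max(-1)>60
n,l,st,ce=cv2.connectedComponentsWithStats(d.astype(np.uint8))
print([(st[i].tolist()) for i in range(1,n) if st[i,4]>8])
v=V('w10');P=v.cloud();dd=np.array([-np.sin(ANG),np.cos(ANG)]);nn=np.array([dd[1],-dd[0]])
D=(P[...,:2]-TIP)@dd*1e3;L=(P[...,:2]-TIP)@nn*1e3
m=(v.d>0)&(abs(L)<4)&(P[...,2]>.1)&(P[...,2]<.18)
for y in range(-16,124,4):
    k=m&(D>=y)&(D<y+4)
    if k.sum():print(y,'top z %.1f'%(np.median(P[k][:,2])*1e3),end='; ')
E
```

```text
29.55 [0.5235 0.1526 0.2301] 0.08500546831840497 [-0.0007 -0.0005 -0.0082  0.0011 -0.0011  0.0008]
[[111, 136, 126, 264, 21907], [309, 181, 16, 15, 137], [369, 193, 18, 20, 169], [395, 200, 26, 22, 387], [219, 229, 4, 9, 22], [113, 251, 8, 9, 39], [0, 349, 15, 25, 233]]
-12 top z 144.8; -8 top z 146.4; -4 top z 146.6; 0 top z 146.3; 4 top z 146.4; 8 top z 146.4; 12 top z 146.6; 16 top z 146.4; 20 top z 146.4; 24 top z 146.3; 28 top z 146.5; 32 top z 146.3; 36 top z 150.4; 40 top z 150.4; 44 top z 142.1; 48 top z 142.4; 52 top z 142.2; 56 top z 142.3; 60 top z 142.3; 64 top z 142.1; 68 top z 142.4; 72 top z 146.9; 76 top z 146.4; 80 top z 147.3; 84 top z 147.4; 88 top z 147.2; 92 top z 147.4; 96 top z 147.1; 100 top z 147.3; 104 top z 154.5; 108 top z 154.9; 112 top z 149.8; 116 top z 150.8; 120 top z 147.5;
```

View pics/w10.png

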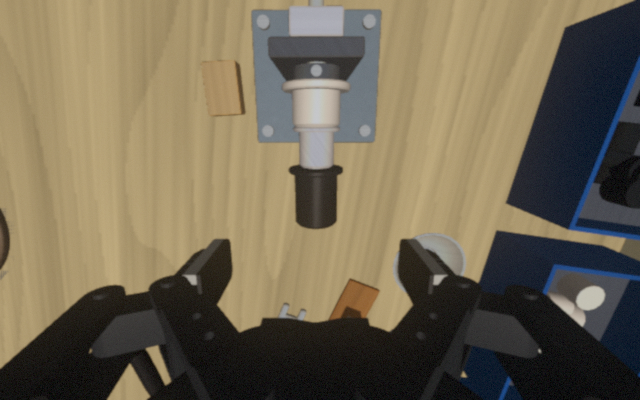

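```bash
python3 -c "
from station import job
print(job.job_done())"
```

```text
the job is handed in; nothing more can be done
None
```

The conveyor roller is rebuilt and the job is handed in at about 29.6 s of the 72 s allowed. The wheel, spacer and cap went onto the axle in that order, each flange first.

**Pressing home:** The wheel met the stop collar with its flange about 111 mm in from the axle tip. I pressed the wheel home at about 9 N, the spacer at 10 N and the cap at 11 N. Every wrist force reading during insertion was 11 N or less, well under the 30 N limit.

**Last checks:**
- **Stack:** The final depth profile and picture show the three parts butted together with no gaps and the cap level. They hang about 1.5 mm low on the axle, from the clearance in the bores.
- **Gripper:** It was open, about 10 cm above the axle, and touching nothing.
- **Other items:** Comparing the first and last top views, the rack changed only where the three parts had been. The buffer, wrench and can showed no change. The bowl also showed none, and the wooden block was unmoved in the wrist view, though the arm's own changes cover part of the area around the stand.

No check failed or disagreed.

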